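Fit a sprung idler roller into its bracket

ROBOT

A 7-joint arm with a two-finger parallel gripper is mounted at the origin on a cart in front of the work surface, level with it; the furniture and walls round the work are solid. World frame = base frame: x ahead of the robot, y to its left, z up, the work surface at z = 0. Lengths are in mm, angles in rad, forces in N, time in s.
With the tool pointing down it reaches from about 400 to 875 mm from the base axis. Payload 4.4 kg.
Tool frame: the origin (TCP) lies midway between the tips of the shut fingers; the grasp point (between the pads) lies 19 mm behind it; z points along the fingers, y is the line along which they close (so a half turn about z gives the same grasp; the last joint's range is limited). The gripper opens to 85 mm and grips with 20 to 120 N. Pads are 22 mm wide; open, the fingers measure 114 mm over their backs; the gripper's body (76 mm by 85 mm) begins 54 mm behind the grasp point. The pads swing forward as they close: fully open they stand 13 mm farther back than shut.
Start: joints at [1.273, 0.628, 0.038, 1.517, -0.027, 0.996, -0.02], TCP at [149.352, -632.623, 231.313] pointing down, gripper open.
Joint ranges: [-3.06, 3.06], [-0.37, 2.12], [-1.25, 1.32], [0.18, 2.47], [-1.1, 4.24], [0.23, 1.98], [-2.94, 2.94]. Speed limits (rad/s): [2.57, 2.57, 3.14, 3.14, 3.14, 3.14, 3.14].

INTERFACE

Orientations are given as [roll, pitch, yaw] about the fixed x, y, z axes, in that order (R = Rz(yaw) Ry(pitch) Rx(roll)).
In Python, from cell import ctrl gives the robot as it stands.
- The arm moves only by the shell command python3 -m handwheel 'ROWS'. ROWS is JSON, a list of rows, each a list of 3 entries, a list of its own where there are three numbers: the turn, a rotation vector about the tool's x, y, z in degrees, then the shift along the tool's x, y, z in m, then the closure, from 0 (fully open) to 1 (shut). A call has 1 to 5 rows; each row shifts and turns the commanded pose from where the row before left it, along the tool's axes as they then stand; what a row does not reach is not made up. A row lasts 1/12 s, in which the tool goes at most 41.7 mm and 7.16 degrees, less where a joint would pass 70% of its speed; a pose out of reach is approached as far as the arm can. A call is refused whole if a number of a shift passes 0.0417 or a number of a turn 7.16, either way. A call with a gripper value outside its range is refused whole. The fingers move at their own pace and stop on an object; the grip force is fixed at half the most. Time passes only in rows, so rows that do not move let the fingers close. It gives the time, the measured TCP pose, the force, the opening and the grip force at its end, in the units of the state.
- ctrl.read_state(): the state, without advancing time (a new reading comes with each control period).
- ctrl.get_image(name): name is "side" or "top" or "wrist"; returns a dict with "pixels" (480x640x3 uint8, red, green, blue), "fx", "fy", "cx", "cy" (pixels), "pose" (4x4, takes a point from camera to world coordinates); the wrist camera has in their place "T_tool_cam" (4x4, takes a point from camera to tool coordinates, whose origin is the TCP and whose axes are the flange's). Camera axes: x right, y up, looking along -z (the intrinsics and any distortion apply to the point x, -y, -z); pixel columns grow to the right and rows downward; lengths in mm; the calibration is good to about 2 mm. A picture is of the moment at which its call begins: read the wrist's pose just before it. There is no depth.
- ctrl.finish_job(): hands the job in; it is judged then, once.
The state is a dict: "clock": time; "qpos": joint angles; "qd": joint speeds; "tau": joint torques, N m; "eef_pos": TCP position; "tool_rot": TCP orientation; "force": force on the tool from outside, world axes, zero at the start; "torque": the same for the moment, N m; "width": finger opening in mm; "gripper_force": force on a finger pad.
Only numpy, scipy, OpenCV 4.12 (cv2) and the standard library are available. Lean on these libraries where they do the work, as an engineer would, in place of code of your own. Each camera call takes 0.05 s, during which the arm holds its last target. There are 200 camera calls.

TASK

Take the sprung idler roller out of its wooden cradle and fit it into the metal bracket: press its brass sprung pin against the inner face of the tall cheek until the spring gives enough for the steel pin to clear the short cheek, slide down that face until the brass pin drops into its recess, then ease the roller back so that the steel pin goes fully home in the short cheek's recess, and let go of it. The height of the bracket's yoke is not known, so feel for the recess; be gentle (never more than 25 N between roller and bracket), and leave the oil bottle, the brass gear and the grease tin where they are.

Things in the scene. Friction and masses are not known exactly. Their poses are not given: they have to be found in the camera images.
- roller: Blue plastic idler roller, a cylinder 28 mm in diameter and 60 mm long, 0.12 to 0.2 kg, lying level in the cradle; grip it from above across its middle. Origin on its axis at mid-length; x runs along the axis towards the sprung brass pin (+x end). At the -x end is a rigid steel pin. Both pins are 8 mm thick with tips bevelled by 2 mm.
- brass_tip (a point): Tip of the roller's brass pin when free, 72 mm along +x from the roller's origin (the point does not follow the pin as it is pushed in). The pin stands out 42 mm, slides easily, and can be pushed in 18 mm, where it is solid: it gives from 3 N and takes 0.4 N more per mm (7 N at 10 mm, 9.4 N at 16 mm, 10.2 N at 18 mm).
- steel_tip (a point): Tip of the roller's rigid steel pin, which stands out 17 mm: 47 mm along -x from the roller's origin.
- bracket: Metal bracket fixed on a board; origin under the middle of its dark base (134 x 56 x 10 mm), x along the roller axis to the tall cheek, z up. An aluminium yoke with two cheeks 105 mm apart (40 mm wide, 12 mm thick; bridge between them 38 mm below the recesses) stands on it at an unreported height: recess centres are 60 to 80 mm above the origin. Roller home: its origin at x = -11.5 mm.
- tall_face (a point): On the inner face of the tall cheek (bracket x = +52.5 mm, y = 0), 60 mm above the bracket's origin; fixed to the base, so it does not follow the yoke. The centre of the blind recess (11 mm wide, 6 mm deep, 1 mm chamfer) is 0 to 20 mm above it; the cheek ends 54 mm above the recess centre. With the brass tip on the face the pin is solid when the roller's origin is at bracket x = -1.5 mm.
- short_face (a point): On the inner face of the short cheek (bracket x = -52.5 mm, y = 0), 60 mm above the bracket's origin; fixed to the base. Its recess has the same size and height as the other; the cheek ends 11.5 mm above the recess centre. The steel pin clears this face when the roller's origin is at bracket x above -5.5 mm. The pins have 1.5 mm of play all round in the recesses.
- cradle: Wooden cradle fixed to the board, base 70 x 46 x 9 mm, with two V saddles at x = -24 and +24 mm (each 9 mm thick) in which the roller lies. Origin: centre of its underside; x along the roller; the roller's axis lies 45 mm above the origin. Between the saddles there is free room for the fingers down to 9 mm above the origin.
- oil_bottle: White oil bottle with red spout, 41 mm in diameter, 118 mm tall, standing on the board; origin at the centre of its underside. Not to be moved.
- brass_gear: Brass gear lying flat, 42 mm in diameter, 10 mm high; origin at the centre of its underside. Not to be moved.
- grease_tin: Round grease tin with red lid, 57 mm in diameter, 24 mm high; origin at the centre of its underside. Not to be moved.

How it is judged (in metres and radians):
On the way, in this order (a step that is already met when the one before it is completed fails the run):
1. the roller is lifted clear of its cradle (z of roller in the frame of cradle above 0.06 m), for 0.1 s.
2. the roller bears on the bracket (contact force between roller and bracket above 2.5 N), for 0.2 s.
At the end, for the whole second after the job is handed in: Both pins home, let go, at rest: roller origin in the bracket frame at x -14 to -9 mm, y within 3 mm, z 56 to 84 mm, axes within 0.03 rad; oil bottle, brass gear and grease tin within 15 mm of their starts (x of roller in the frame of bracket between -0.014 and -0.009 m and y of roller in the frame of bracket between -0.003 and 0.003 m and z of roller in the frame of bracket between 0.056 and 0.084 m and angle between the x axis of roller and the x axis of bracket, either way round below 0.03 rad and contact force between roller and the fingers below 0.1 N and linear speed of roller below 0.02 m/s and angular speed of roller below 0.2 rad/s and distance of each of oil_bottle, brass_gear, grease_tin from where it was at the start of the episode below 0.015 m); the robot touches nothing.
It fails at once if roller and bracket press on each other with more than 25 N (contact force between roller and bracket above 25 N).
It fails at once if the oil bottle is moved by more than 15 mm (distance of oil_bottle from where it was at the start of the episode above 0.015 m).
It fails at once if the brass gear is moved by more than 15 mm (distance of brass_gear from where it was at the start of the episode above 0.015 m).
It fails at once if the grease tin is moved by more than 15 mm (distance of grease_tin from where it was at the start of the episode above 0.015 m).
It also fails if it takes over 56 s, if anything falls off the work surface, if the arm or the gripper's body presses on something with over 40 N, if the wrist force passes 120 N, or if a joint passes its speed limit or range.

## Working session

There is one attempt and no reset: what is moved stays moved. The work goes in short steps, Python scripts to look and compute and a shell command to move; the robot and the scene stay as the last step left them, time stands still between calls to the robot, and variables do not carry over. Pictures are saved under pics/ and viewed, at most 10 in all, crops included, and the job is handed in when it is done.

```bash
ls; mkdir -p pics; python3 - <<'E'
from cell import ctrl
import cv2,numpy as np
s=ctrl.read_state();print({k:np.round(v,3).tolist() for k,v in s.items()})
for n in("side","top"):
    i=ctrl.get_image(n);cv2.imwrite(f"pics/{n}0.png",i["pixels"][:,:,::-1]);print(n,{k:np.round(v,3).tolist() for k,v in i.items() if k!="pixels"})
E
```

```text
pics
{'clock': 0.0, 'qpos': [1.273, 0.629, 0.038, 1.518, -0.027, 0.996, -0.02], 'qd': [0.002, -0.001, 0.0, 0.0, 0.0, -0.003, -0.0], 'tau': [0.001, -56.34, 1.226, -19.345, 0.011, 0.01, 0.0], 'eef_pos': [149.228, -632.002, 230.394], 'tool_rot': [-3.14, -0.0, 0.232], 'force': [-0.581, -0.319, -0.281], 'torque': [0.021, 0.0, -0.033], 'gripper_force': 0.0, 'width': 85.38}
side {'fx': 596.409, 'fy': 596.409, 'cx': 316.382, 'cy': 238.213, 'pose': [[-0.87, 0.339, -0.357, 274.244], [-0.492, -0.602, 0.629, 628.854], [-0.002, 0.724, 0.69, 757.006], [0.0, 0.0, 0.0, 1.0]]}
top {'fx': 434.194, 'fy': 434.194, 'cx': 322.66, 'cy': 229.072, 'pose': [[0.028, 0.983, -0.181, 428.759], [-1.0, 0.025, -0.019, 55.704], [-0.014, 0.182, 0.983, 1024.652], [0.0, 0.0, 0.0, 1.0]]}
```

View pics/top0.png

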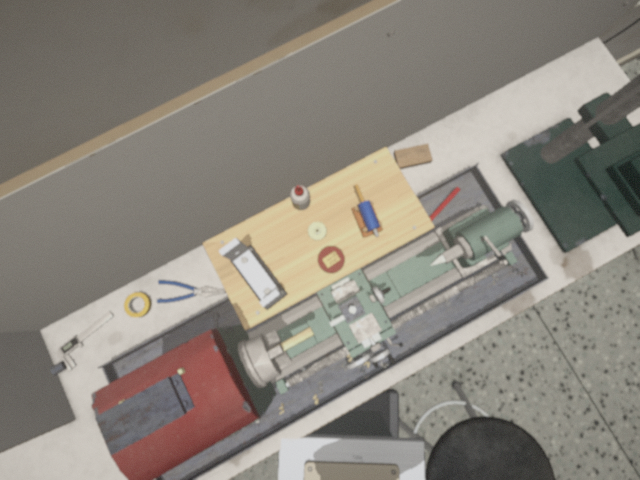

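View pics/side0.png

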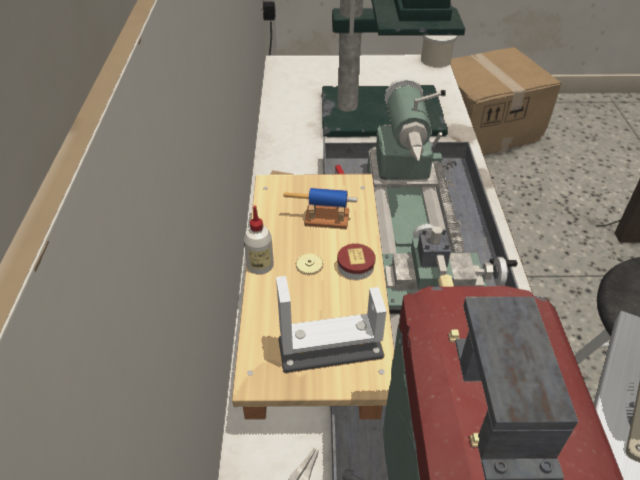

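The top view shows the cradle and roller near (368,215), the bracket near (252,272), the bottle at (300,195), the gear at (317,230) and the tin at (331,259). In the side view the roller is at (328,197), the bracket at (332,325), and the tall cheek is on the left at (284,300). I'll zoom in to get precise pixels.

```bash
python3 - <<'E'
import cv2
t=cv2.imread("pics/top0.png");s=cv2.imread("pics/side0.png")
cv2.imwrite("pics/tc.png",cv2.resize(t[150:330,200:440],None,fx=3.3,fy=3.3,interpolation=cv2.INTER_CUBIC))
a=cv2.resize(s[170:240,260:380],None,fx=3.3,fy=3.3,interpolation=cv2.INTER_CUBIC)
b=cv2.resize(s[265:375,260:400],None,fx=5,fy=5,interpolation=cv2.INTER_CUBIC)
cv2.imwrite("pics/sc.png",b);
cv2.imwrite("pics/sr.png",cv2.resize(s[180:235,275:375],None,fx=6,fy=6,interpolation=cv2.INTER_CUBIC))
E
```

```text
(no output)
```

View pics/tc.png

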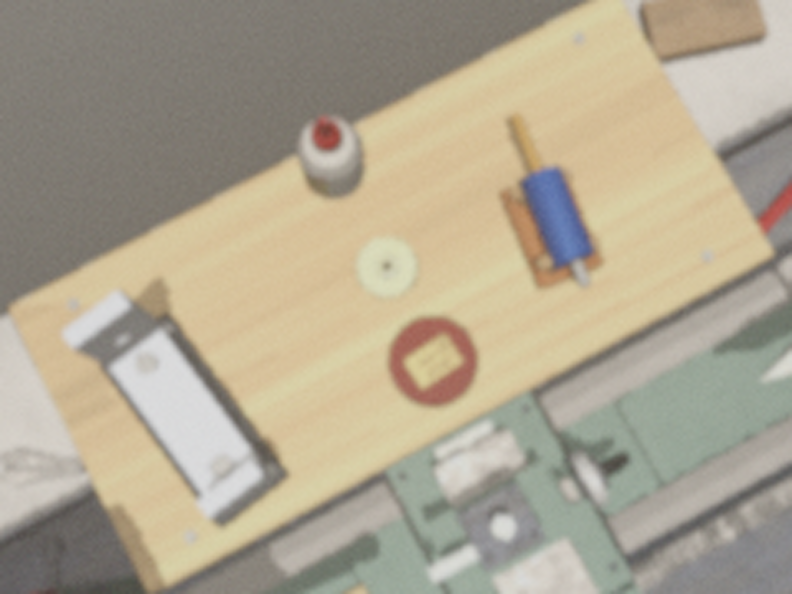

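View pics/sc.png

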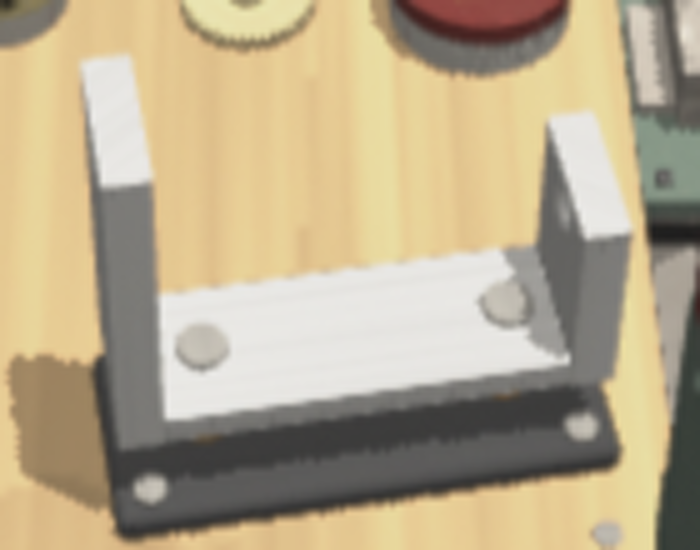

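View pics/sr.png

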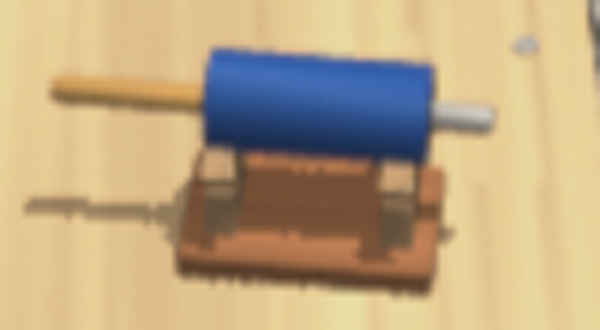

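The crops show the roller's pin tips, the cheek-top corners and the base corners clearly. The tall cheek is on the far-left side. Next I fit the poses jointly by least squares.

```bash
cat > h.py <<'E'
import numpy as np
def proj(P,i,T=None):
    T=np.array(i["pose"] if T is None else T); c=(np.atleast_2d(P)-T[:3,3])@T[:3,:3]
    return np.c_[i["cx"]+i["fx"]*c[:,0]/-c[:,2], i["cy"]+i["fy"]*-c[:,1]/-c[:,2]]
def place(L,x,y,yaw,z):
    c,s=np.cos(yaw),np.sin(yaw);L=np.atleast_2d(L)
    return np.c_[x+c*L[:,0]-s*L[:,1],y+s*L[:,0]+c*L[:,1],z+L[:,2]]
E
cat > fit.py <<'E'
from cell import ctrl
import numpy as np
from h import *
from scipy.optimize import least_squares
I={n:ctrl.get_image(n) for n in("side","top")}
S={"s":("side",5,260,265),"r":("side",6,275,180),"t":("top",3.3,200,150)}
# roller: (local, view, px) ; cradle frame z=45 ; x sign along roller
R=[((72,0,45),"r",53,88),((-47,0,45),"r",493,118),((30,0,45),"r",208,97),((-30,0,45),"r",430,113),
((72,0,45),"t",515,118),((-47,0,45),"t",585,282),((30,0,45),"t",543,175),((-30,0,45),"t",573,258)]
def tb(H,l):return lambda h:None
B=[((64.5,-20,54),"s",83,64,1),((52.5,-20,54),"s",130,57,1),((52.5,20,54),"s",152,182,1),((64.5,20,54),"s",105,188,1),
((-52.5,-20,11.5),"s",548,120,1),((-64.5,-20,11.5),"s",594,114,1),((-52.5,20,11.5),"s",583,238,1),((-64.5,20,11.5),"s",630,232,1),
((67,28,10),"s",122,525,0),((-67,28,10),"s",615,450,0),((67,28,0),"s",125,538,0),((-67,28,0),"s",618,466,0),
((64.5,20,54),"t",62,335,1),((64.5,-20,54),"t",118,290,1),((52.5,-20,54),"t",132,307,1),((52.5,20,54),"t",78,350,1),
((-52.5,-20,11.5),"t",245,460,1),((-64.5,-20,11.5),"t",262,480,1),((-52.5,20,11.5),"t",197,503,1),((-64.5,20,11.5),"t",220,523,1)]
def px(v,a,b):
    n,k,ox,oy=S[v];return n,np.array([(a+.5)/k-.5+ox,(b+.5)/k-.5+oy])
def f(p):
    hb,h=p[0],p[1];o=[]
    for l,v,a,b in R:
        n,u=px(v,a,b);o.append(proj(place(l,*p[2:5],hb),I[n])[0]-u)
    for l,v,a,b,y in B:
        n,u=px(v,a,b);l=np.array(l,float);l[2]+=h*y;o.append(proj(place(l,*p[5:8],hb),I[n])[0]-u)
    return np.ravel(o)
def ray(n,u,z):
    i=I[n];T=np.array(i["pose"]);d=T[:3,:3]@np.array([(u[0]-i["cx"])/i["fx"],-(u[1]-i["cy"])/i["fy"],-1]);return T[:3,3]+d*(z-T[2,3])/d[2]
r0=ray("top",(368,215),50);b0=ray("top",(252,272),50)
best=None
for y1 in(0,1.6,3.1,-1.6):
  for y2 in(0,1.6,3.1,-1.6):
    s=least_squares(f,[10,70,*r0[:2],y1,*b0[:2],y2],loss="soft_l1",x_scale=[10,10,10,10,.1,10,10,.1])
    if best is None or s.cost<best.cost:best=s
p=best.x;print(best.cost,np.round(p,3));print(np.round(f(p).reshape(-1,2),1).tolist())
for k,u,z in(("bottle",(329,150),118),("gear",(387,267),10),("tin",(433,360),24)):
    print(k,ray("top",px("t",*u)[1],p[0]+z))
E
python3 fit.py
```

```text
14.572315868064134 [ 9.96960e+01  7.72410e+01  6.22286e+02 -2.11170e+01  3.98000e-01
  4.92658e+02  2.06595e+02  6.85000e-01]
[[-0.2, -0.4], [0.2, 0.1], [-0.2, 0.0], [0.1, 0.1], [-0.2, -1.4], [0.3, 1.0], [-1.2, -0.5], [0.8, 0.7], [-0.2, -0.1], [0.4, -0.0], [0.6, 0.2], [-0.4, 0.4], [0.1, -0.3], [0.1, -0.3], [0.7, 0.4], [0.8, 0.2], [-0.8, -0.5], [2.5, -0.4], [-1.1, 1.4], [1.3, 0.9], [-0.0, -0.7], [0.5, -0.2], [0.1, -0.3], [-1.2, -0.2], [2.2, -0.4], [0.8, -1.4], [-0.1, -0.4], [-3.3, -1.4]]
bottle [642.57140855 118.11594846 217.69641434]
gear [593.77179835  85.85121951 109.69641434]
tin [532.33466773  54.54592587 123.69641434]
```

The fit is consistent: the board top is about 100 mm up, the roller axis about 145 mm, and the yoke height (h) about 77 mm, within its 60 to 80 range. Now I rise and travel over to the roller.

```bash
python3 -m handwheel '[[[0,0,0],[0,0,-0.033],0],[[0,0,0],[0,0,-0.033],0],[[0,0,0],[0,0,-0.033],0],[[0,0,0],[0,0,-0.033],0]]'
for i in 1 2; do python3 -m handwheel '[[[0,0,0],[0.025,-0.0202,0],0],[[0,0,0],[0.025,-0.0202,0],0],[[0,0,0],[0.025,-0.0202,0],0],[[0,0,0],[0.025,-0.0202,0],0],[[0,0,0],[0.025,-0.0202,0],0]]'; done
```

```text
clock: 0.53
eef_pos: [149.2, -632.2, 364.6]
tool_rot: [-3.141, 0.0, 0.232]
force: [0.0, -0.3, 0.4]
width: 85.6
gripper_force: 0.0
clock: 0.95
eef_pos: [248.4, -504.1, 363.2]
tool_rot: [-3.141, -0.0, 0.231]
force: [0.5, 0.3, 0.1]
width: 85.3
gripper_force: 0.0
clock: 1.37
eef_pos: [346.9, -377.1, 363.3]
tool_rot: [3.142, -0.0, 0.232]
force: [0.1, -1.3, -0.3]
width: 85.4
gripper_force: 0.0
```

```bash
for i in 1 2; do python3 -m handwheel '[[[0,0,0],[0.025,-0.0202,0],0],[[0,0,0],[0.025,-0.0202,0],0],[[0,0,0],[0.025,-0.0202,0],0],[[0,0,0],[0.025,-0.0202,0],0],[[0,0,0],[0.025,-0.0202,0],0]]'|sed -n 2p; done
python3 -m handwheel '[[[0,0,0],[0.025,-0.0202,0],0],[[0,0,0],[0.025,-0.0202,0],0],[[0,0,0],[0.025,-0.0202,0],0],[[0,0,0],[0.025,-0.0202,0],0]]'|sed -n 2p
python3 -m handwheel '[[[0,0,-4.8],[0,0,0.02],0],[[0,0,-4.8],[0,0,0.02],0],[[0,0,0],[0,0,0.02],0],[[0,0,0],[0,0,0],0],[[0,0,0],[0,0,0],0]]'
cat > wr.py <<'E'
import sys
from cell import ctrl
import numpy as np,cv2
from scipy.spatial.transform import Rotation as Ro
from h import *
p=np.array([99.7,77.2,622.286,-21.117,.398,492.658,206.595,.685])
s=ctrl.read_state();i=ctrl.get_image("wrist")
T=np.eye(4);T[:3,:3]=Ro.from_euler("xyz",s["tool_rot"]).as_matrix();T[:3,3]=s["eef_pos"];T=T@np.array(i["T_tool_cam"])
im=i["pixels"][:,:,::-1].copy();cv2.imwrite(f"pics/{sys.argv[1]}_raw.png",im)
r=[(72,0,45),(-47,0,45),(30,14,45),(30,-14,45),(-30,14,45),(-30,-14,45)]
h=p[1];b=[(52.5,20,h+54),(52.5,-20,h+54),(64.5,20,h+54),(64.5,-20,h+54),(-52.5,20,h+11.5),(-52.5,-20,h+11.5),(-64.5,20,h+11.5),(-64.5,-20,h+11.5),(67,28,10),(67,-28,10),(-67,28,10),(-67,-28,10)]
q=np.r_[proj(place(r,*p[2:5],p[0]),i,T),proj(place(b,*p[5:8],p[0]),i,T)]
for u in q:
    if abs(u).max()<1000: cv2.drawMarker(im,tuple(int(x) for x in u),(0,255,0),cv2.MARKER_CROSS,12,1)
cv2.imwrite(f"pics/{sys.argv[1]}.png",im);print(np.round(q).tolist(),s["eef_pos"])
np.savez(f"{sys.argv[1]}.npz",T=T,k=[i["fx"],i["fy"],i["cx"],i["cy"]])
print({k:np.round(v,3).tolist() for k,v in i.items() if k!="pixels"})
E
python3 wr.py w1
```

```text
eef_pos: [445.3, -250.2, 363.4]
eef_pos: [543.8, -123.2, 363.3]
eef_pos: [622.6, -21.7, 363.2]
clock: 2.95
eef_pos: [621.3, -23.1, 302.5]
tool_rot: [-3.141, 0.002, 0.399]
force: [-0.3, 1.1, 0.2]
width: 85.6
gripper_force: 0.0
[[314.0, 123.0], [314.0, 265.0], [297.0, 177.0], [331.0, 177.0], [298.0, 246.0], [331.0, 246.0], [-173.0, 226.0], [-117.0, 208.0], [-187.0, 208.0], [-129.0, 189.0], [-17.0, 332.0], [27.0, 320.0], [-9.0, 345.0], [35.0, 333.0], [-22.0, 176.0], [33.0, 159.0], [51.0, 303.0], [101.0, 289.0]] [621.30284639 -23.14038323 302.54359076]
{'fx': 367.852, 'fy': 367.852, 'cx': 316.874, 'cy': 235.565, 'T_tool_cam': [[-0.0, 0.953, 0.303, 77.36], [1.0, 0.001, -0.001, 0.442], [-0.001, 0.303, -0.953, -142.14], [0.0, 0.0, 0.0, 1.0]]}
```

View pics/w1.png

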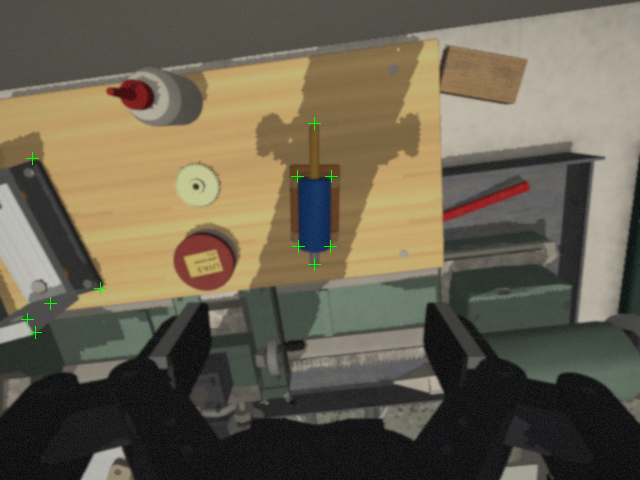

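The wrist view confirms the fit: the roller markers at (297–331,177–246) sit on the roller, with the axis at column 314. I descend and grip.

```bash
python3 -m handwheel '[[[0,0,0],[0.0005,-0.0015,0.02],0],[[0,0,0],[0,0,0.025],0],[[0,0,0],[0,0,0.025],0],[[0,0,0],[0,0,0.025],0],[[0,0,0],[0,0,0.025],0]]'
python3 -m handwheel '[[[0,0,0],[0,0,0.02],0],[[0,0,0],[0,0,0.02],0],[[0,0,0],[0,0,0.015],0],[[0,0,0],[0,0,0.0045],0],[[0,0,0],[0,0,0],0]]'
python3 -m handwheel '[[[0,0,0],[0,0,0],0],[[0,0,0],[0,0,0],0.3],[[0,0,0],[0,0,0],0.5],[[0,0,0],[0,0,0],0.7],[[0,0,0],[0,0,0],1]]'
python3 -m handwheel '[[[0,0,0],[0,0,0],1],[[0,0,0],[0,0,0],1],[[0,0,0],[0,0,0],1],[[0,0,0],[0,0,0],1],[[0,0,0],[0,0,0],1]]'

```

```text
clock: 3.42
eef_pos: [623.3, -21.6, 184.4]
tool_rot: [3.14, -0.004, 0.398]
force: [0.0, -0.2, -0.2]
width: 85.4
gripper_force: 0.0
clock: 3.83
eef_pos: [622.2, -21.5, 124.0]
tool_rot: [3.141, 0.0, 0.399]
force: [0.4, -0.2, 1.4]
width: 85.6
gripper_force: 0.0
clock: 4.25
eef_pos: [622.2, -21.4, 124.6]
tool_rot: [3.141, -0.001, 0.399]
force: [-0.1, 0.5, -0.1]
width: 39.0
gripper_force: 0.0
clock: 4.67
eef_pos: [621.7, -20.3, 124.6]
tool_rot: [-3.14, -0.0, 0.4]
force: [-2.5, 1.6, 5.5]
width: 26.4
gripper_force: 58.6
```

```bash
python3 -m handwheel '[[[0,0,0],[0,0,-0.01],1],[[0,0,0],[0,0,-0.02],1],[[0,0,0],[0,0,-0.02],1],[[0,0,0],[0,0,-0.02],1],[[0,0,0],[0,0,-0.02],1]]'
python3 -m handwheel '[[[0,0,0],[0,0,-0.025],1],[[0,0,0],[0,0,-0.025],1],[[0,0,0],[0,0,-0.025],1],[[0,0,0],[0,0,-0.01],1],[[0,0,0],[0,0,0],1]]'
for i in 1 2; do python3 -m handwheel '[[[0,0,0],[-0.0055,-0.0252,0],1],[[0,0,0],[-0.0055,-0.0252,0],1],[[0,0,0],[-0.0055,-0.0252,0],1],[[0,0,0],[-0.0055,-0.0252,0],1],[[0,0,0],[-0.0055,-0.0252,0],1]]'; done
python3 -m handwheel '[[[0,0,-4],[0,0,0],1],[[0,0,-4],[0,0,0],1],[[0,0,-4],[0,0,0],1],[[0,0,-4.4],[0,0,0],1],[[0,0,0],[0,0,0],1]]'
python3 - <<'E'
import re
s=open('wr.py').read()
open('wr.py','w').write(s)
E
python3 wr.py w2|head -1
python3 -c "
from cell import ctrl
import cv2
s=ctrl.get_image('side')['pixels'][:,:,::-1];cv2.imwrite('pics/s2raw.png',s)
a=cv2.resize(s[150:390,220:420],None,fx=2.5,fy=2.5,interpolation=cv2.INTER_CUBIC)
cv2.imwrite('pics/s2.png',a)"
```

```text
clock: 5.08
eef_pos: [621.6, -21.8, 214.9]
tool_rot: [3.141, 0.001, 0.399]
force: [0.1, -0.9, -1.7]
width: 26.3
gripper_force: 59.1
clock: 5.5
eef_pos: [623.3, -21.6, 301.7]
tool_rot: [3.139, -0.005, 0.399]
force: [0.9, -0.5, -1.8]
width: 26.2
gripper_force: 59.1
clock: 5.92
eef_pos: [545.6, 84.4, 296.8]
tool_rot: [-3.141, 0.003, 0.399]
force: [-0.5, 0.8, -1.8]
width: 26.5
gripper_force: 59.2
clock: 6.33
eef_pos: [471.4, 189.6, 297.1]
tool_rot: [3.141, 0.003, 0.399]
force: [0.4, -0.6, -1.2]
width: 26.7
gripper_force: 59.2
clock: 6.75
eef_pos: [472.2, 188.8, 297.1]
tool_rot: [-3.141, 0.003, 0.688]
force: [0.7, 0.2, -1.6]
width: 26.1
gripper_force: 59.3
[[671.0, 152.0], [594.0, 285.0], [627.0, 197.0], [657.0, 207.0], [590.0, 263.0], [619.0, 272.0], [277.0, 113.0], [352.0, 114.0], [277.0, 89.0], [353.0, 90.0], [288.0, 265.0], [342.0, 265.0], [288.0, 280.0], [342.0, 280.0], [282.0, 97.0], [349.0, 97.0], [286.0, 247.0], [345.0, 247.0]] [472.20423726 188.79694656 297.13174282]
```

View pics/w2.png

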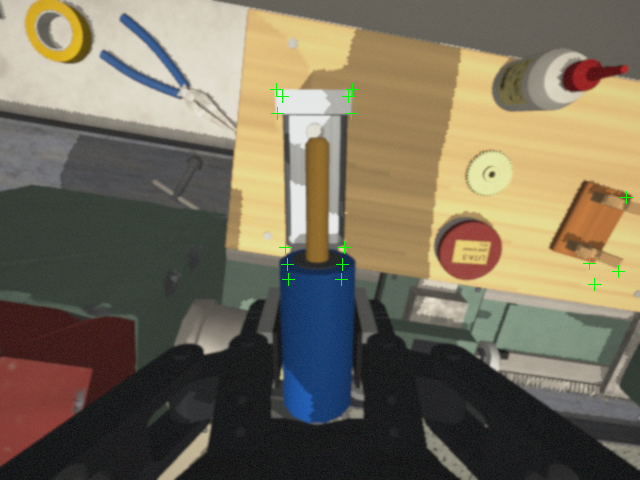

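View pics/s2.png

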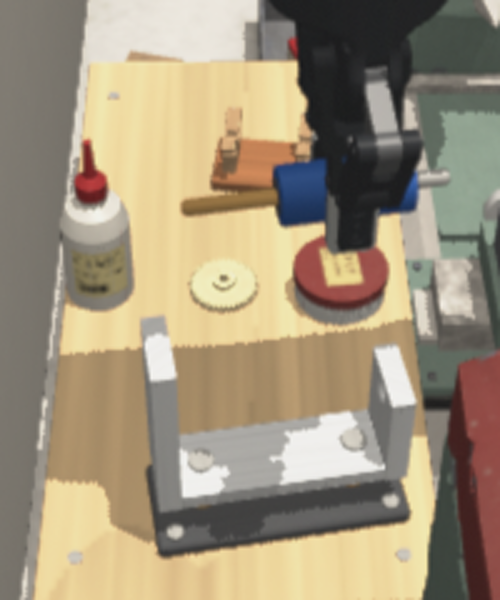

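The cheek-top markers (276–353, 89–114) lie on the tall cheek, and the pin runs along column 317. I measure the roller's tilt in the hand and the lateral offset at sub-pixel level.

```bash
python3 - <<'E'
from cell import ctrl
import numpy as np,cv2
from h import *
from scipy.optimize import least_squares
from scipy.spatial.transform import Rotation as Ro
st=ctrl.read_state();i=ctrl.get_image("side");w=ctrl.get_image("wrist")
Rt=Ro.from_euler("xyz",st["tool_rot"]).as_matrix();e=np.array(st["eef_pos"])
Tc=np.array(w["T_tool_cam"])
def pts(p,L):  # p: dx,dy,dz,pitch(about y),yaw(about z) in tool
    return Ro.from_euler("yz",p[3:]).apply(np.atleast_2d(L))+p[:3]
tb=[(72,0,0),(-47,0,0)];us=np.array([[186/2.5+220,208/2.5+150],[448/2.5+220,178/2.5+150]])
uw=np.array([[318,138],[317,256]])
def f(p):
    return np.r_[(proj(pts(p,tb)@Rt.T+e,i)-us).ravel(),(proj(pts(p,[(72,0,0),(30,0,0)]),w,Tc)-uw).ravel()]
s=least_squares(f,[0,0,-20,0,0],x_scale=[1,1,1,.05,.05]);print(np.round(s.x,3),np.round(s.fun,1))
g=cv2.cvtColor(w["pixels"],cv2.COLOR_RGB2GRAY).astype(float)
g=cv2.GaussianBlur(g,(1,7),1) if 0 else g
# bracket lateral edges; print gradient extremes
def edges(y0,y1,a,b):
    r=g[y0:y1,a:b].mean(0);d=np.gradient(cv2.GaussianBlur(r[None],(5,1),1)[0]);o=[]
    for k in range(1,len(d)-1):
        if abs(d[k])>6 and abs(d[k])>=abs(d[k-1]) and abs(d[k])>abs(d[k+1]):
            den=d[k-1]-2*d[k]+d[k+1];o.append((round(a+k+.5*(d[k-1]-d[k+1])/den,2),round(d[k])))
    return o
for y in(93,101,107,125,150,180,210,235):print(y,edges(y-3,y+3,262,372))
E
```

```text
[-7.2400e-01  6.6300e-01 -1.7393e+01 -0.0000e+00  3.0000e-03] [-1.8  1.1  0.2  0.7 -0.1 -0.5  0.4  1.2]
93 [(np.float64(273.79), 8), (np.float64(321.54), -8), (np.float64(349.94), -9)]
101 [(np.float64(274.02), 11), (np.float64(327.93), -14), (np.float64(350.09), -12)]
107 [(np.float64(274.21), 13), (np.float64(327.79), -11), (np.float64(349.76), -10)]
125 [(np.float64(281.96), -29), (np.float64(287.98), 34), (np.float64(323.19), -9), (np.float64(339.18), -27), (np.float64(346.29), 17)]
150 [(np.float64(282.78), -33), (np.float64(288.67), 26), (np.float64(300.27), 7), (np.float64(304.78), -29), (np.float64(329.18), 18), (np.float64(338.99), -27), (np.float64(345.6), 20)]
180 [(np.float64(283.38), -30), (np.float64(289.48), 18), (np.float64(305.05), -20), (np.float64(328.91), 18), (np.float64(338.24), -25), (np.float64(344.97), 18)]
210 [(np.float64(284.19), -29), (np.float64(289.94), 34), (np.float64(305.41), -35), (np.float64(328.76), 18), (np.float64(337.84), -23), (np.float64(344.35), 19)]
235 [(np.float64(285.04), -31), (np.float64(290.11), 32), (np.float64(297.59), -9), (np.float64(305.52), -24), (np.float64(328.32), 24), (np.float64(337.69), -27), (np.float64(343.62), 20)]
```

The roller is level in the hand. The bracket centre line is about 2.4 mm towards tool −y. I correct that and descend to about 30 mm above the recess height.

```bash
python3 -m handwheel '[[[0,0,0],[0,-0.0024,0.02],1],[[0,0,0],[0,0,0.025],1],[[0,0,0],[0,0,0.025],1],[[0,0,0],[0,0,0.02],1],[[0,0,0],[0,0,0.015],1]]'
python3 -m handwheel '[[[0,0,0],[0,0,0.004],1],[[0,0,0],[0,0,0],1],[[0,0,0],[0,0,0],1],[[0,0,0],[0.002,0,0],1],[[0,0,0],[0.002,0,0],1]]'
cat > f.py <<'E'
from cell import ctrl
import numpy as np
s=ctrl.read_state();F=np.array(s["force"]);y=.686;e=np.array(s["eef_pos"])
c,n=np.cos(y),np.sin(y);d=e-[492.66,206.6,99.7]
# along bracket x, tool y (=-bracket y), down
print("t%.2f Fx %.2f Fy %.2f Fz %.2f | TCP bx %.2f by %.2f bz %.2f yaw %.4f pitch %.4f tq %s"%(s["clock"],F[0]*c+F[1]*n,-F[0]*n+F[1]*c,F[2],d[0]*c+d[1]*n,-d[0]*n+d[1]*c,d[2],s["tool_rot"][2],s["tool_rot"][1],np.round(s["torque"],2)))
E
python3 f.py
python3 -m handwheel '[[[0,0,0],[0.001,0,0],1],[[0,0,0],[0.001,0,0],1],[[0,0,0],[0.001,0,0],1],[[0,0,0],[0,0,0],1]]' >/dev/null; python3 f.py
```

```text
clock: 7.37
eef_pos: [470.8, 190.7, 191.9]
tool_rot: [-3.141, 0.002, 0.684]
force: [0.1, 0.4, -1.4]
width: 25.8
gripper_force: 59.3
clock: 7.78
eef_pos: [475.6, 194.2, 191.0]
tool_rot: [3.141, -0.002, 0.685]
force: [-0.1, 0.7, -1.6]
width: 26.5
gripper_force: 59.3
t7.78 Fx 0.33 Fy 0.59 Fz -1.58 | TCP bx -21.05 by 1.21 bz 91.25 yaw 0.6852 pitch -0.0022 tq [-0.04  0.01 -0.01]
t8.12 Fx -0.52 Fy 0.87 Fz -1.64 | TCP bx -18.89 by 1.38 bz 90.25 yaw 0.6855 pitch -0.0001 tq [ 0.04 -0.01 -0.  ]
```

```bash
for i in 1 2 3 4; do python3 -m handwheel '[[[0,0,0],[0.001,0,0],1],[[0,0,0],[0,0,0],1]]' >/dev/null; python3 f.py; done
```

```text
t8.28 Fx -2.83 Fy -0.17 Fz -2.54 | TCP bx -18.80 by 1.42 bz 89.92 yaw 0.6854 pitch 0.0018 tq [-0.27  0.26  0.01]
t8.45 Fx -2.56 Fy -0.15 Fz -0.36 | TCP bx -17.82 by 1.42 bz 89.86 yaw 0.6854 pitch 0.0019 tq [-0.4   0.49 -0.02]
t8.62 Fx -4.48 Fy -0.08 Fz -1.10 | TCP bx -16.52 by 1.41 bz 89.92 yaw 0.6854 pitch 0.0013 tq [-0.45  0.59 -0.01]
t8.78 Fx -4.02 Fy -0.20 Fz -1.07 | TCP bx -15.35 by 1.39 bz 89.97 yaw 0.6854 pitch 0.0010 tq [-0.53  0.68 -0.02]
```

Contact came at TCP bx ≈ −18.8, so the roller origin is about TCP −1.2. I press on towards TCP −3.

```bash
for i in 1 2 3; do python3 -m handwheel '[[[0,0,0],[0.0015,0,0],1],[[0,0,0],[0.0015,0,0],1],[[0,0,0],[0,0,0],1]]' >/dev/null; python3 f.py; done
for i in 1 2 ; do python3 -m handwheel '[[[0,0,0],[0.001,0,0],1],[[0,0,0],[0,0,0],1],[[0,0,0],[0,0,0],1]]' >/dev/null; python3 f.py; done
```

```text
t9.03 Fx -5.28 Fy -0.49 Fz -1.87 | TCP bx -12.34 by 1.41 bz 89.92 yaw 0.6855 pitch 0.0013 tq [-0.68  0.78 -0.02]
t9.28 Fx -6.50 Fy 0.84 Fz -0.36 | TCP bx -9.86 by 1.40 bz 89.81 yaw 0.6855 pitch 0.0023 tq [-0.78  0.96 -0.  ]
t9.53 Fx -7.13 Fy -0.56 Fz -0.88 | TCP bx -7.40 by 1.44 bz 89.71 yaw 0.6854 pitch 0.0034 tq [-0.91  1.12 -0.04]
t9.78 Fx -7.46 Fy -0.02 Fz -0.21 | TCP bx -6.81 by 1.38 bz 89.67 yaw 0.6852 pitch 0.0040 tq [-0.9   1.11 -0.04]
t10.03 Fx -8.35 Fy 0.75 Fz -0.26 | TCP bx -5.98 by 1.42 bz 89.65 yaw 0.6852 pitch 0.0043 tq [-0.96  1.21 -0.03]
```

```bash
for i in 1 2 3; do python3 -m handwheel '[[[0,0,0],[0.001,0,0],1],[[0,0,0],[0,0,0],1],[[0,0,0],[0,0,0],1]]' >/dev/null; python3 f.py; done
```

```text
t10.28 Fx -8.27 Fy 0.35 Fz -0.12 | TCP bx -5.17 by 1.40 bz 89.61 yaw 0.6853 pitch 0.0047 tq [-0.95  1.24  0.02]
t10.53 Fx -8.62 Fy -0.10 Fz -0.09 | TCP bx -4.36 by 1.41 bz 89.54 yaw 0.6853 pitch 0.0051 tq [-1.05  1.32 -0.02]
t10.78 Fx -9.17 Fy -0.96 Fz 0.33 | TCP bx -3.51 by 1.42 bz 89.54 yaw 0.6852 pitch 0.0054 tq [-1.02  1.3   0.03]
```

```bash
python3 -m handwheel '[[[0,0,0],[0.0008,0,0],1],[[0,0,0],[0,0,0],1]]' >/dev/null; python3 f.py; for i in 1 2 3 4 5 6; do python3 -m handwheel '[[[0,0,0],[0,0,0.001],1],[[0,0,0],[0,0,0.001],1],[[0,0,0],[0,0,0],1]]' >/dev/null; python3 f.py; done
```

```text
t10.95 Fx -9.14 Fy -0.57 Fz 0.77 | TCP bx -2.75 by 1.42 bz 89.53 yaw 0.6853 pitch 0.0055 tq [-1.07  1.41 -0.02]
t11.20 Fx -9.57 Fy -0.81 Fz 0.30 | TCP bx -2.96 by 1.34 bz 87.41 yaw 0.6851 pitch 0.0059 tq [-1.06  1.34 -0.02]
t11.45 Fx -9.71 Fy 0.39 Fz 0.12 | TCP bx -2.97 by 1.32 bz 85.41 yaw 0.6851 pitch 0.0059 tq [-1.05  1.4  -0.03]
t11.70 Fx -9.28 Fy -0.77 Fz -0.30 | TCP bx -2.96 by 1.29 bz 83.41 yaw 0.6851 pitch 0.0058 tq [-1.13  1.33 -0.01]
t11.95 Fx -8.90 Fy 0.71 Fz 0.07 | TCP bx -2.98 by 1.34 bz 81.40 yaw 0.6851 pitch 0.0059 tq [-1.13  1.34 -0.07]
t12.20 Fx -8.40 Fy 0.06 Fz 1.53 | TCP bx -2.99 by 1.30 bz 79.40 yaw 0.6850 pitch 0.0059 tq [-1.09  1.33  0.01]
t12.45 Fx -8.91 Fy -0.01 Fz 0.66 | TCP bx -2.99 by 1.30 bz 77.40 yaw 0.6851 pitch 0.0059 tq [-1.1   1.33 -0.01]
```

```bash
for i in 1 2 3 4 5 6 7 8; do python3 -m handwheel '[[[0,0,0],[0,0,0.001],1],[[0,0,0],[0,0,0],1]]' >/dev/null; python3 f.py; done
```

```text
t12.62 Fx -9.93 Fy 0.33 Fz 0.35 | TCP bx -2.96 by 1.28 bz 76.42 yaw 0.6851 pitch 0.0058 tq [-1.08  1.36 -0.01]
t12.78 Fx -8.57 Fy -0.44 Fz -0.26 | TCP bx -2.97 by 1.29 bz 75.41 yaw 0.6850 pitch 0.0058 tq [-1.15  1.35 -0.01]
t12.95 Fx -10.24 Fy -0.46 Fz -0.02 | TCP bx -2.95 by 1.28 bz 74.44 yaw 0.6851 pitch 0.0058 tq [-1.12  1.38  0.02]
t13.12 Fx -9.60 Fy -0.10 Fz 1.26 | TCP bx -3.01 by 1.31 bz 73.40 yaw 0.6851 pitch 0.0059 tq [-1.18  1.35 -0.01]
t13.28 Fx -9.38 Fy 0.93 Fz -0.54 | TCP bx -2.98 by 1.30 bz 72.41 yaw 0.6850 pitch 0.0059 tq [-1.1   1.41 -0.02]
t13.45 Fx -9.09 Fy -0.08 Fz 0.60 | TCP bx -2.96 by 1.27 bz 71.45 yaw 0.6850 pitch 0.0058 tq [-1.14  1.33  0.01]
t13.62 Fx -8.93 Fy -0.61 Fz 0.99 | TCP bx -2.99 by 1.29 bz 70.42 yaw 0.6850 pitch 0.0059 tq [-1.11  1.36 -0.03]
t13.78 Fx -8.92 Fy -0.21 Fz 0.43 | TCP bx -2.99 by 1.29 bz 69.43 yaw 0.6850 pitch 0.0059 tq [-1.07  1.37 -0.  ]
```

```bash
for i in 1 2 3 4 5 6 7 8 9 10; do python3 -m handwheel '[[[0,0,0],[0,0,0.001],1],[[0,0,0],[0,0,0],1]]' >/dev/null; python3 f.py; done
```

```text
t13.95 Fx -8.72 Fy -0.18 Fz 0.50 | TCP bx -3.01 by 1.30 bz 68.42 yaw 0.6850 pitch 0.0059 tq [-1.07  1.4   0.08]
t14.12 Fx -9.59 Fy 0.05 Fz 0.22 | TCP bx -2.97 by 1.30 bz 67.44 yaw 0.6850 pitch 0.0058 tq [-1.12  1.32  0.02]
t14.28 Fx -8.43 Fy -0.16 Fz 0.69 | TCP bx -3.00 by 1.28 bz 66.42 yaw 0.6850 pitch 0.0059 tq [-1.11  1.4   0.02]
t14.45 Fx -8.72 Fy 0.61 Fz 0.51 | TCP bx -3.02 by 1.27 bz 65.41 yaw 0.6850 pitch 0.0059 tq [-1.13  1.34 -0.02]
t14.62 Fx -8.80 Fy 0.25 Fz 1.48 | TCP bx -2.96 by 1.25 bz 64.44 yaw 0.6850 pitch 0.0058 tq [-1.1   1.28 -0.02]
t14.78 Fx -8.91 Fy 0.21 Fz -0.15 | TCP bx -2.99 by 1.26 bz 63.43 yaw 0.6850 pitch 0.0058 tq [-1.11  1.38  0.02]
t14.95 Fx -9.29 Fy 0.04 Fz -0.41 | TCP bx -2.92 by 1.30 bz 62.43 yaw 0.6851 pitch 0.0057 tq [-1.06  1.26 -0.01]
t15.12 Fx -7.27 Fy -0.02 Fz -2.33 | TCP bx -2.51 by 1.35 bz 61.23 yaw 0.6852 pitch 0.0050 tq [-1.02  1.13  0.01]
t15.28 Fx -6.60 Fy -0.13 Fz -0.46 | TCP bx -2.13 by 1.33 bz 60.41 yaw 0.6851 pitch 0.0042 tq [-0.89  1.11 -0.01]
t15.45 Fx -7.63 Fy 0.61 Fz -0.75 | TCP bx -1.91 by 1.34 bz 59.60 yaw 0.6852 pitch 0.0037 tq [-0.91  1.07  0.02]
```

The force fell by about 2.4 N at bz ≈ 61, so the brass pin has dropped in. I feel for the lower lip to centre it.

```bash
for i in 1 2 3 4; do python3 -m handwheel '[[[0,0,0],[0,0,0.0004],1],[[0,0,0],[0,0,0],1],[[0,0,0],[0,0,0],1]]' >/dev/null; python3 f.py; done
```

```text
t15.70 Fx -7.48 Fy -0.26 Fz -0.49 | TCP bx -1.78 by 1.34 bz 59.35 yaw 0.6852 pitch 0.0034 tq [-0.88  1.04 -0.04]
t15.95 Fx -7.24 Fy 0.53 Fz 0.49 | TCP bx -1.78 by 1.33 bz 58.97 yaw 0.6852 pitch 0.0034 tq [-0.87  1.05  0.02]
t16.20 Fx -7.43 Fy 0.22 Fz -0.37 | TCP bx -1.79 by 1.34 bz 58.57 yaw 0.6852 pitch 0.0034 tq [-0.9   1.1   0.01]
t16.45 Fx -7.92 Fy 0.32 Fz -0.05 | TCP bx -1.78 by 1.35 bz 58.17 yaw 0.6852 pitch 0.0034 tq [-0.83  1.04 -0.02]
```

```bash
for i in 1 2 3 4; do python3 -m handwheel '[[[0,0,0],[0,0,0.0004],1],[[0,0,0],[0,0,0],1],[[0,0,0],[0,0,0],1]]' >/dev/null; python3 f.py; done
```

```text
t16.70 Fx -7.53 Fy -0.51 Fz 0.45 | TCP bx -1.81 by 1.32 bz 57.76 yaw 0.6852 pitch 0.0034 tq [-0.87  1.02  0.01]
t16.95 Fx -6.70 Fy 0.63 Fz -0.48 | TCP bx -1.76 by 1.33 bz 57.38 yaw 0.6852 pitch 0.0033 tq [-0.93  1.07 -0.  ]
t17.20 Fx -7.23 Fy 0.59 Fz -0.16 | TCP bx -1.79 by 1.33 bz 56.98 yaw 0.6852 pitch 0.0034 tq [-0.89  1.09 -0.03]
t17.45 Fx -7.69 Fy -0.80 Fz 0.29 | TCP bx -1.77 by 1.33 bz 56.59 yaw 0.6852 pitch 0.0033 tq [-0.84  1.06  0.01]
```

```bash
for i in 1 2 3 4; do python3 -m handwheel '[[[0,0,0],[0,0,0.0004],1],[[0,0,0],[0,0,0],1],[[0,0,0],[0,0,0],1]]' >/dev/null; python3 f.py; done
```

```text
t17.70 Fx -6.82 Fy 0.11 Fz 0.89 | TCP bx -1.62 by 1.31 bz 56.30 yaw 0.6852 pitch 0.0030 tq [-0.89  1.02 -0.03]
t17.95 Fx -7.35 Fy 0.11 Fz 0.94 | TCP bx -1.48 by 1.32 bz 56.02 yaw 0.6852 pitch 0.0027 tq [-0.82  1.06 -0.05]
t18.20 Fx -7.13 Fy -0.21 Fz 3.00 | TCP bx -1.37 by 1.32 bz 55.72 yaw 0.6852 pitch 0.0024 tq [-0.8   1.01  0.03]
t18.45 Fx -7.43 Fy 0.27 Fz 3.60 | TCP bx -1.23 by 1.31 bz 55.44 yaw 0.6852 pitch 0.0021 tq [-0.78  0.96  0.  ]
```

The lip was felt at bz ≈ 56.5, so the recess centre is at about 58.0. I go up to the centre and then ease back.

```bash
python3 -m handwheel '[[[0,0,0],[0,0,-0.0008],1],[[0,0,0],[0,0,-0.0008],1],[[0,0,0],[0,0,-0.0006],1],[[0,0,0],[0,0,0],1]]' >/dev/null; python3 f.py; for i in 1 2 3 4 5 6; do python3 -m handwheel '[[[0,0,0],[-0.001,0,0],1],[[0,0,0],[0,0,0],1],[[0,0,0],[0,0,0],1]]' >/dev/null; python3 f.py; done
```

```text
t18.78 Fx -7.26 Fy -0.55 Fz -1.28 | TCP bx -2.01 by 1.36 bz 57.10 yaw 0.6852 pitch 0.0039 tq [-0.93  1.07 -0.01]
t19.03 Fx -6.85 Fy 0.56 Fz -0.65 | TCP bx -2.83 by 1.34 bz 57.06 yaw 0.6852 pitch 0.0035 tq [-0.9   1.   -0.01]
t19.28 Fx -5.92 Fy 1.03 Fz -0.32 | TCP bx -3.65 by 1.32 bz 57.08 yaw 0.6852 pitch 0.0032 tq [-0.8   1.   -0.02]
t19.53 Fx -5.98 Fy 0.01 Fz -0.91 | TCP bx -4.46 by 1.35 bz 57.13 yaw 0.6852 pitch 0.0027 tq [-0.76  0.94 -0.04]
t19.78 Fx -5.98 Fy -0.03 Fz -2.12 | TCP bx -5.29 by 1.37 bz 57.15 yaw 0.6853 pitch 0.0024 tq [-0.81  0.88 -0.  ]
t20.03 Fx -4.81 Fy 0.15 Fz -0.99 | TCP bx -6.12 by 1.38 bz 57.19 yaw 0.6853 pitch 0.0021 tq [-0.75  0.85 -0.02]
t20.28 Fx -5.69 Fy -0.06 Fz -1.77 | TCP bx -6.93 by 1.34 bz 57.22 yaw 0.6853 pitch 0.0017 tq [-0.69  0.83 -0.01]
```

Fx still follows the spring at origin ≈ −8.1, so the steel pin is entering its recess. I continue.

```bash
for i in 1 2 3; do python3 -m handwheel '[[[0,0,0],[-0.001,0,-0.0001],1],[[0,0,0],[0,0,0],1],[[0,0,0],[0,0,0],1]]' >/dev/null; python3 f.py; done; for i in 1 2 3; do python3 -m handwheel '[[[0,0,0],[-0.0005,0,0],1],[[0,0,0],[0,0,0],1],[[0,0,0],[0,0,0],1]]' >/dev/null; python3 f.py; done
```

```text
t20.53 Fx -4.99 Fy 0.05 Fz -0.93 | TCP bx -7.72 by 1.37 bz 57.40 yaw 0.6854 pitch 0.0011 tq [-0.73  0.75  0.01]
t20.78 Fx -5.05 Fy -0.93 Fz -3.15 | TCP bx -8.36 by 1.38 bz 57.62 yaw 0.6854 pitch 0.0003 tq [-0.68  0.74 -0.02]
t21.03 Fx -4.41 Fy -0.21 Fz -2.97 | TCP bx -9.18 by 1.40 bz 57.82 yaw 0.6855 pitch -0.0001 tq [-0.68  0.75 -0.04]
t21.28 Fx -4.74 Fy -0.69 Fz -2.17 | TCP bx -9.57 by 1.41 bz 57.85 yaw 0.6856 pitch -0.0002 tq [-0.7   0.68 -0.11]
t21.53 Fx -3.66 Fy -0.53 Fz -2.85 | TCP bx -10.03 by 1.43 bz 57.88 yaw 0.6856 pitch -0.0003 tq [-0.64  0.65 -0.06]
t21.78 Fx -3.94 Fy 0.06 Fz -2.73 | TCP bx -10.55 by 1.43 bz 57.85 yaw 0.6856 pitch -0.0003 tq [-0.62  0.6  -0.04]
```

The force matches the spring at home (≈3.8 N, origin ≈ −11.7). I lower 0.3 mm and look before releasing.

```bash
python3 -m handwheel '[[[0,0,0],[0,0,0.0003],1],[[0,0,0],[0,0,0],1]]' >/dev/null; python3 f.py
python3 -c "
from cell import ctrl
import cv2
s=ctrl.get_image('side')['pixels'][:,:,::-1]
cv2.imwrite('pics/s3.png',cv2.resize(s[255:375,260:400],None,fx=5,fy=5,interpolation=cv2.INTER_CUBIC))"
```

```text
t21.95 Fx -3.50 Fy -1.19 Fz -2.06 | TCP bx -10.53 by 1.40 bz 57.58 yaw 0.6855 pitch -0.0004 tq [-0.54  0.63 -0.05]
```

View pics/s3.png

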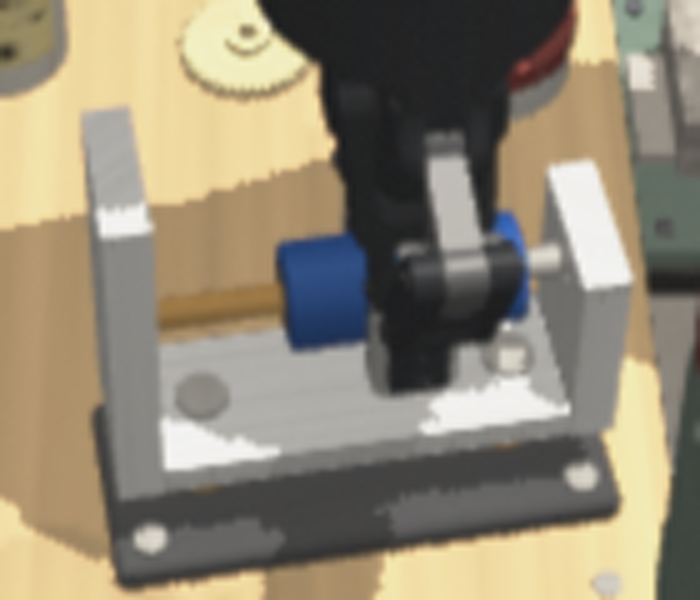

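The brass pin meets the tall cheek at (160,315) and the steel pin enters the short cheek at (560,258), so the roller sits between the cheeks. I release gradually and withdraw straight up.

```bash
python3 -m handwheel '[[[0,0,0],[0,0,0],0.6],[[0,0,0],[0,0,0],0.5],[[0,0,0],[0,0,0],0.4],[[0,0,0],[0,0,0],0.2],[[0,0,0],[0,0,0],0]]'
python3 -m handwheel '[[[0,0,0],[0,0,0],0],[[0,0,0],[0,0,0],0],[[0,0,0],[0,0,0],0],[[0,0,0],[0,0,0],0],[[0,0,0],[0,0,0],0]]';python3 f.py
python3 -m handwheel '[[[0,0,0],[0,0,-0.01],0],[[0,0,0],[0,0,-0.02],0],[[0,0,0],[0,0,-0.03],0],[[0,0,0],[0,0,-0.03],0],[[0,0,0],[0,0,-0.03],0]]'
python3 -m handwheel '[[[0,0,0],[0,0,-0.02],0],[[0,0,0],[0,0,0],0],[[0,0,0],[0,0,0],0],[[0,0,0],[0,0,0],0],[[0,0,0],[0,0,0],0]]'
python3 -c "
from cell import ctrl
import cv2,numpy as np
s=ctrl.get_image('side')['pixels'][:,:,::-1];w=ctrl.get_image('wrist')['pixels'][:,:,::-1]
a=cv2.resize(s[255:375,260:400],(525,450),interpolation=cv2.INTER_CUBIC)
b=cv2.resize(w[60:360,230:410],(270,450),interpolation=cv2.INTER_CUBIC)
cv2.imwrite('pics/s4.png',np.hstack([a,b]))"
```

```text
clock: 22.42
eef_pos: [484.2, 201.6, 157.6]
tool_rot: [3.141, -0.002, 0.686]
force: [0.8, -0.4, 0.5]
width: 73.5
gripper_force: 0.0
clock: 22.83
eef_pos: [483.5, 200.9, 157.2]
tool_rot: [3.142, -0.0, 0.686]
force: [-0.2, -0.3, 0.7]
width: 85.6
gripper_force: 0.0
t22.83 Fx -0.31 Fy -0.08 Fz 0.68 | TCP bx -10.64 by 1.39 bz 57.52 yaw 0.6855 pitch -0.0001 tq [ 0.02 -0.01 -0.01]
clock: 23.25
eef_pos: [483.2, 201.0, 279.2]
tool_rot: [-3.141, -0.0, 0.686]
force: [1.3, 0.3, -0.1]
width: 85.7
gripper_force: 0.0
clock: 23.67
eef_pos: [482.7, 200.5, 296.2]
tool_rot: [-3.141, 0.002, 0.686]
force: [-0.3, 0.1, -0.1]
width: 85.4
gripper_force: 0.0
```

View pics/s4.png

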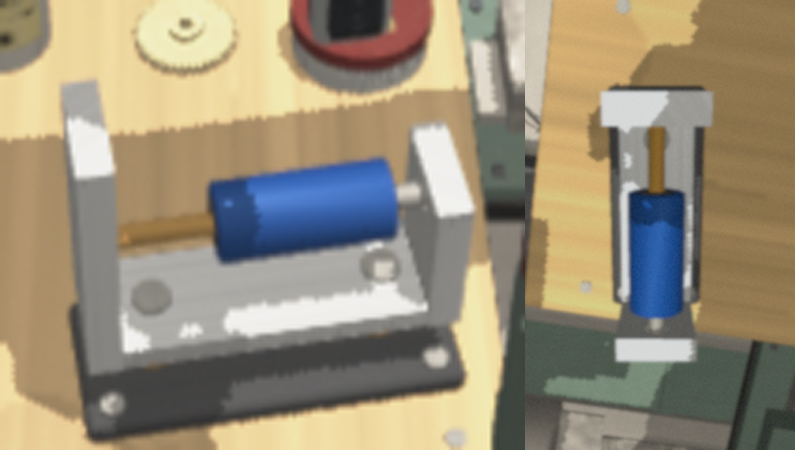

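The roller rests level between the cheeks with both pins in: brass at (118,238) and steel at (420,193). In the wrist crop on the right it lies square to the bracket. Handing in.

```bash
python3 -c "
from cell import ctrl
print(ctrl.finish_job())"
```

```text
the job is handed in; nothing more can be done
None
```

I fitted the roller with both pins in their recesses, let go of it and backed the arm off; the job was handed in at about 24 s, and the hand-in call gave no pass/fail result.

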